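# Shut the lid of the kettle on its base

## Task

Two like kettles stand with their lids half open: one on its round power base, ready to boil, the other airing on the bare worktop. With the fingertips, gently press down the lid of the kettle on the base until it is fully shut, then withdraw. Do not lift or shift that kettle, and leave the other kettle, its open lid and everything else as they are.

Things in the scene. Friction and masses are not known exactly. Their poses are not given: they have to be found in the camera images.
- power_base: round power base, white, about 174x194x20, firmly on the worktop; origin at the centre of its underside. It marks which kettle is the right one.
- kettle_a: The kettle that stands on the power base: jug kettle, white, 200 long, 149 wide, 218 high, 0.6 to 0.9 kg, loose. Origin at the centre of its underside; z up, x from the handle (-x side) towards the spout (+x side). Its top rim is 199 above the origin. Its origin is 20 above the worktop.
- kettle_b: The kettle that stands on the bare worktop and is drying: jug kettle, white, 200 long, 149 wide, 218 high, 0.6 to 0.9 kg, loose. Origin at the centre of its underside; z up, x from the handle (-x side) towards the spout (+x side). Its top rim is 199 above the origin.
- kettle_a_lid (a joint): lid angle of the kettle on the base, rad: 0 = shut (a hard stop), grows as the lid swings up. The lid is a flat round flap about 90 wide and 14 thick, its closed top 209 above the kettle's origin (5 above the hinge line); it is hinged at its handle end and reaches 105 from the hinge line towards the spout. It starts half open (0.35 to 0.8) and stays where it is left (hinge friction about 0.06 N m, no spring), so about 1 N pressed down on it moves it.
- kettle_b_lid (a joint): lid angle of the drying kettle, the same way; also half open and to stay so.
- hinge_a (a point): middle of the hinge line of the lid of the kettle on the base: 18 behind the kettle's origin (towards the handle), 204 above it; axes as the kettle's
- hinge_b (a point): the same point on the drying kettle
- lid_tip_a (a point): free end of the lid of the kettle on the base, 105 from the hinge line and level with it when shut; moves with the lid
- lid_tip_b (a point): the same point on the drying kettle's lid
- salt_shaker: bystander: salt shaker, clear with grey cap, 44 across, 90 high, loose; origin at the centre of its underside
- cup: bystander: small checked cup, 66 across, 53 high, loose; origin at the centre of its underside
- mug: bystander: mug with a handle, 92 across, 127 with the handle, 95 high, loose; origin at the centre of its underside
- tumbler: bystander: clear tumbler standing upside down, 95 across, 108 high, loose; origin at the centre of its underside
- pepper_mill: bystander: turned wooden pepper mill, 58 across, 170 high, loose; origin at the centre of its underside
- lemon: bystander: lemon, 83x58x58, loose; origin at the centre of its underside
- spoon: bystander: teaspoon lying flat, 134x27x12, loose; origin at the centre of its underside

How it is judged:
By the outcome, as a careful person would: the job done as asked, in the order asked, and still so for the second after the job is handed in, with the robot touching nothing.
It also fails if it takes over 32 s, if anything falls off the work surface, if the arm or the gripper's body presses on something with over 40 N, if the wrist force passes 120 N, or if a joint passes its speed limit or range.

## Robot

A 6-joint arm with a two-finger parallel gripper is mounted at the origin on a cart in front of the work surface, level with it; the furniture and walls round the work are solid. World frame = base frame: x ahead of the robot, y to its left, z up, the work surface at z = 0. Lengths are in m, angles in rad, forces in N, time in s.
With the tool pointing down it reaches from about 0.25 to 0.775 m from the base axis. Payload 4 kg.
Tool frame: the origin (TCP) lies at the very end of the fingers, on their centre line; the grasp point (between the pads) lies 19 mm behind it (robot.grip_point_offset is the distance from the TCP to the grasp point, in m); z points along the fingers, x is the direction in which the jaws open and shut, and the axes are right-handed (so a half turn about z gives the same grasp; the last joint's range is limited). The gripper opens to 94 mm and grips with 3 to 60 N. Pads are 16 mm wide; open, the fingers measure 119 mm over their backs; the gripper's body (75 mm by 177 mm) begins 78 mm behind the grasp point.
Start: joints at [1.196, 0.087, 1.371, -0, 1.684, -0.103], TCP at [0.148, 0.53, 0.174] pointing down, gripper open.
Joint ranges: [-3.1, 3.1], [-0.76, 2.03], [0.27, 2.55], [-1.08, 4.22], [0.17, 2.65], [-2.57, 2.57]. Speed limits (rad/s): [2.79, 2.79, 3.14, 3.14, 3.14, 3.14].

## Interface

Orientations are given as [roll, pitch, yaw] about the fixed x, y, z axes, in that order (R = Rz(yaw) Ry(pitch) Rx(roll)).
In Python, from bench import robot gives the robot as it stands.
- The arm moves only by the shell command python3 -m inch 'ROWS'. ROWS is text: rows parted by semicolons, each of 5 numbers parted by spaces: the shift along the tool's x, y, z in cm, then the turn about the tool's z in rad, then the closure, from 0 (fully open) to 1 (shut). In form: tx ty tz spin claw; .... A call has 1 to 20 rows; each row is the pose to reach, as a shift and turn from the pose measured when the call began, along the tool's axes at that moment; what a row does not reach only later rows make up. A row lasts 1/12 s, in which the tool goes at most 41.7 mm and 7.16 degrees, less where a joint would pass 70% of its speed; a pose out of reach is approached as far as the arm can. A call with a gripper value outside its range is refused whole. The fingers move at their own pace and stop on an object; the grip force is fixed at half the most. Time passes only in rows, so rows that repeat a pose let the fingers close. It gives the time, the measured TCP pose, the force and the opening at its end, in the units of the state.
- robot.get_obs(): the state, without advancing time (a new reading comes with each control period).
- robot.snapshot(name): name is "scene" or "top" or "wrist"; returns (picture, depth): 384x512x3 uint8, blue, green, red; 384x512 float32, m along the optical axis (not along the pixel's ray), 0 where there is no reading.
- robot.camera_info(name): a dict with "K" (3x3 intrinsics, pixels), "extrinsics" (4x4, takes a point from world to camera coordinates); the wrist camera has in their place "mount" (4x4, takes a point from camera to tool coordinates, whose origin is the TCP and whose axes are the tool frame's). Camera axes: x right, y down, z forward; pixel columns grow to the right and rows downward; lengths in m; the calibration is good to about 2 mm. A picture is of the moment at which its call begins: read the wrist's pose just before it. camera_info takes no time and is no camera call.
- robot.close_job(): hands the job in, once; it reports no verdict.
The state is a dict: "time": time; "joint_positions": joint angles; "qvel": joint speeds; "joint_torque": joint torques, N m; "tool_pos": TCP position; "ee_rot": TCP orientation; "wrist_force": force on the tool from outside, world axes, zero at the start; "wrist_torque": the same for the moment, N m; "width": finger opening in m.
Only numpy, scipy, OpenCV 4.12 (cv2) and the standard library are available. Lean on these libraries where they do the work, as an engineer would, in place of code of your own. Each camera call takes 0.05 s, during which the arm holds its last target.

## Working session

There is one attempt and no reset: what is moved stays moved. The work goes in short steps, Python scripts to look and compute and a shell command to move; the robot and the scene stay as the last step left them, time stands still between calls to the robot, and variables do not carry over. Pictures are saved under pics/ and viewed, and the job is handed in when it is done.

```bash
mkdir -p pics; ls; python3 - <<'E'
from bench import robot
import cv2,numpy as np
o=robot.get_obs();print(o)
for n in("scene","top"):
    p,d=robot.snapshot(n);cv2.imwrite(f"pics/{n}0.png",p);np.save(f"{n}0.npy",d);print(n,robot.camera_info(n))
E
```

```text
pics
{'time': 0.0, 'joint_positions': array([ 1.19587509e+00,  8.79657689e-02,  1.37222296e+00, -7.99895746e-06,
        1.68359057e+00, -1.03118894e-01]), 'qvel': array([ 0.00165098,  0.00136828, -0.00067637,  0.0031031 ,  0.00061515,
       -0.00012329]), 'joint_torque': array([ 4.49739200e-04, -3.40189147e+01, -3.02421105e+01,  7.16934213e-02,
        3.30490828e-02, -1.57080931e-04]), 'tool_pos': array([0.14745189, 0.52923737, 0.17281424]), 'ee_rot': array([-3.14137548e+00,  2.17584810e-03,  1.29899333e+00]), 'wrist_force': array([ 0.82267918, -0.66621539, -0.90869501]), 'wrist_torque': array([-0.03333038, -0.02397752, -0.03083105]), 'width': 0.09400612946989044}
scene {'K': array([[367.39650449,   0.        , 251.23900134],
       [  0.        , 367.39650449, 188.53719438],
       [  0.        ,   0.        ,   1.        ]]), 'extrinsics': array([[-0.58971223, -0.80759766,  0.00504993,  0.2000208 ],
       [-0.6173582 ,  0.44674937, -0.64752131,  0.57703967],
       [ 0.52068064, -0.38496885, -0.76203061,  0.83195749],
       [ 0.        ,  0.        ,  0.        ,  1.        ]])}
top {'K': array([[413.05652332,   0.        , 250.16188748],
       [  0.        , 413.05652332, 195.83934827],
       [  0.        ,   0.        ,   1.        ]]), 'extrinsics': array([[ 0.13098978, -0.99135693, -0.00728763, -0.25655518],
       [-0.96377182, -0.1256152 , -0.23529705,  0.57859705],
       [ 0.23234792,  0.03784512, -0.97189618,  1.38613922],
       [ 0.        ,  0.        ,  0.        ,  1.        ]])}
```

View pics/scene0.png

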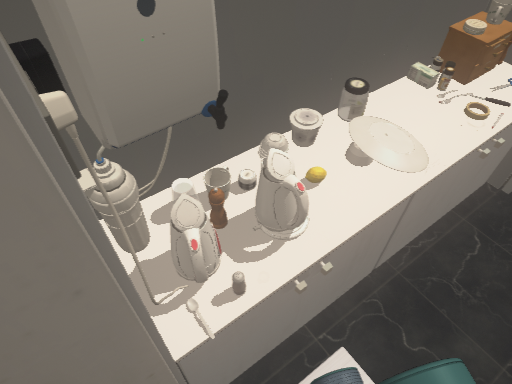

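View pics/top0.png

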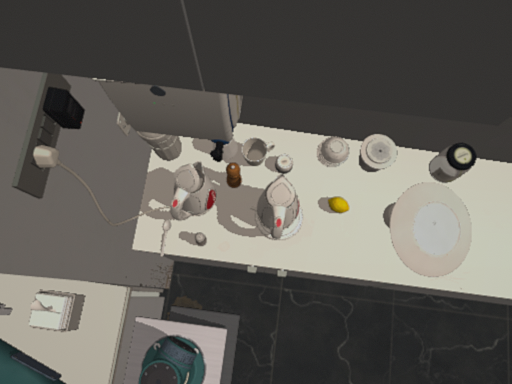

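```bash
cat > h.py <<'E'
import numpy as np,cv2
from bench import robot
def proj(n,P):
    c=robot.camera_info(n);q=c["extrinsics"]@np.r_[P,1];q=c["K"]@q[:3];return q[:2]/q[2]
def cloud(n,d):
    c=robot.camera_info(n);v,u=np.mgrid[:384,:512];K=c["K"]
    P=np.stack([(u-K[0,2])/K[0,0]*d,(v-K[1,2])/K[1,1]*d,d],-1)
    E=c["extrinsics"];return (P-E[:3,3])@E[:3,:3]
E
python3 - <<'E'
from h import *
for n in("scene","top"):
    for P in [(0,0,0),(.148,.53,.174),(.5,0,0),(.5,.5,0)]: print(n,P,proj(n,np.array(P)))
    C=cloud(n,np.load(n+"0.npy"))
    for uv in ([(283,215),(282,160),(187,210),(196,245),(239,283),(302,187),(193,243)] if n=="scene" else [(279,188),(278,223),(280,235),(187,180),(178,202),(200,239),(339,204),(233,176)]): print(uv,C[uv[1],uv[0]])
im=cv2.imread("pics/scene0.png")[130:290,150:350];cv2.imwrite("pics/s0c.png",cv2.resize(im,None,fx=3.7,fy=3.7,interpolation=2))
im=cv2.imread("pics/top0.png")[120:270,130:330];cv2.imwrite("pics/t0c.png",cv2.resize(im,None,fx=4,fy=4,interpolation=2))
E
```

```text
scene (0, 0, 0) [339.56916559 443.3607381 ]
scene (0.148, 0.53, 0.174) [ 49.43446622 579.93145762]
scene (0.5, 0, 0) [219.34095659 278.80079514]
scene (0.5, 0.5, 0) [ 47.64518311 389.31417218]
(283, 215) [ 0.51883573 -0.25085074  0.09841946]
(282, 160) [ 0.58898831 -0.29021625  0.25595924]
(187, 210) [0.59702329 0.01810445 0.24907937]
(196, 245) [0.51697452 0.04372118 0.20884568]
(239, 283) [ 0.42361854 -0.01982409  0.07545978]
(302, 187) [ 0.494071   -0.28711591  0.22863003]
(193, 243) [0.52409515 0.04773401 0.21279743]
top (0, 0, 0) [173.71084276 368.25585797]
top (0.148, 0.53, 0.174) [  2.01249765 302.53807551]
top (0.5, 0, 0) [197.63043005 222.42978808]
top (0.5, 0.5, 0) [ 63.6937968  205.04507474]
(279, 188) [ 0.59653563 -0.27063896  0.26173263]
(278, 223) [ 0.49578381 -0.28156219  0.22243527]
(280, 235) [ 0.46766108 -0.29438157  0.16902073]
(187, 180) [0.59177824 0.01728059 0.23678183]
(178, 202) [0.52334952 0.0383959  0.21229552]
(200, 239) [ 0.43125118 -0.03090196  0.08721451]
(339, 204) [ 0.62137461 -0.4935151   0.05487261]
(233, 176) [ 0.65268514 -0.11469824  0.1334069 ]
```

View pics/s0c.png

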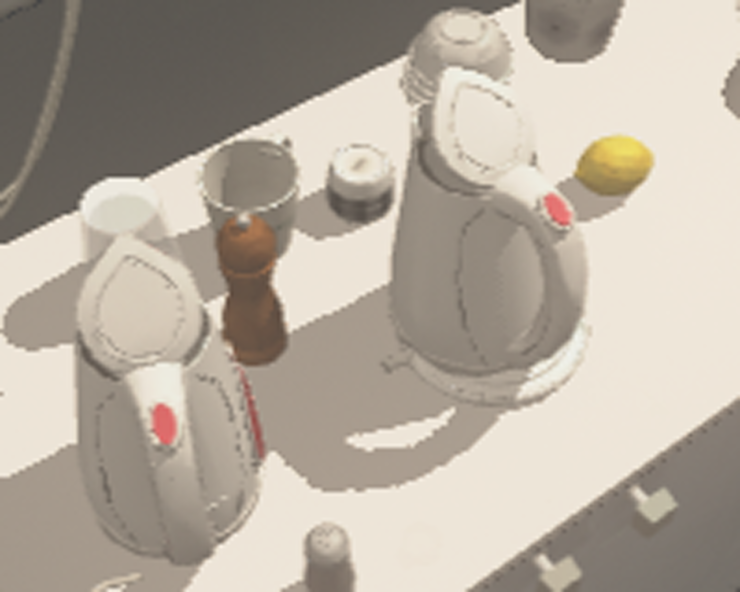

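View pics/t0c.png

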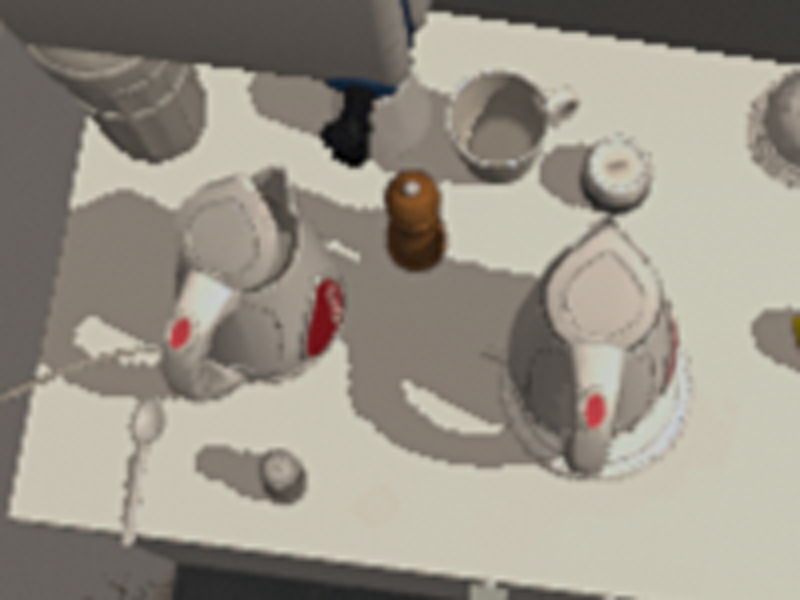

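```bash
python3 - <<'E'
from h import *
np.set_printoptions(precision=4,suppress=True)
for n in("top","scene"):
    C=cloud(n,np.load(n+"0.npy"))
    for k,(x0,x1,y0,y1) in {"A":(.4,.72,-.38,-.17),"B":(.4,.72,-.1,.15)}.items():
        m=(C[...,0]>x0)&(C[...,0]<x1)&(C[...,1]>y0)&(C[...,1]<y1)&(C[...,2]>.02)
        P=C[m]
        hi=P[P[:,2]>(.245 if k=="A" else .225)]
        c=hi.mean(0);u,s,vt=np.linalg.svd(hi-c);
        nrm=vt[2]*np.sign(vt[2,2])
        for _ in range(3):
            r=np.abs((hi-c)@nrm);g=hi[r<.005];c=g.mean(0);vt=np.linalg.svd(g-c)[2];nrm=vt[2]*np.sign(vt[2,2])
        tilt=np.arccos(nrm[2]);yaw=np.arctan2(-nrm[1],-nrm[0])
        print(n,k,len(g),len(hi),"c",c,"n",nrm,"tilt",tilt,"yaw",yaw,"zmax",P[:,2].max(),P[P[:,2].argmax()])
        # red button
        im=cv2.imread(f"pics/{n}0.png").astype(int)
        red=m&(im[...,2]>im[...,1]+50)&(im[...,2]>im[...,0]+50)&(C[...,2]>.19)&(C[...,0]<.56)
        print(" button",C[red].mean(0),red.sum())
    # base ring
    m=(abs(C[...,2]-.015)<.012)&(C[...,0]>.38)&(C[...,0]<.66)&(C[...,1]>-.42)&(C[...,1]<-.15)&(C[...,2]>.008)
    Q=C[m][:,:2];
    if len(Q)>5: print("ring",len(Q),Q.min(0),Q.max(0),cv2.minEnclosingCircle(Q.astype(np.float32)))
E
```

```text
bash:   552 Killed                     python3 - <<'E'
from h import *
np.set_printoptions(precision=4,suppress=True)
for n in("top","scene"):
    C=cloud(n,np.load(n+"0.npy"))
    for k,(x0,x1,y0,y1) in {"A":(.4,.72,-.38,-.17),"B":(.4,.72,-.1,.15)}.items():
        m=(C[...,0]>x0)&(C[...,0]<x1)&(C[...,1]>y0)&(C[...,1]<y1)&(C[...,2]>.02)
        P=C[m]
        hi=P[P[:,2]>(.245 if k=="A" else .225)]
        c=hi.mean(0);u,s,vt=np.linalg.svd(hi-c);
        nrm=vt[2]*np.sign(vt[2,2])
        for _ in range(3):
            r=np.abs((hi-c)@nrm);g=hi[r<.005];c=g.mean(0);vt=np.linalg.svd(g-c)[2];nrm=vt[2]*np.sign(vt[2,2])
        tilt=np.arccos(nrm[2]);yaw=np.arctan2(-nrm[1],-nrm[0])
        print(n,k,len(g),len(hi),"c",c,"n",nrm,"tilt",tilt,"yaw",yaw,"zmax",P[:,2].max(),P[P[:,2].argmax()])
        # red button
        im=cv2.imread(f"pics/{n}0.png").astype(int)
        red=m&(im[...,2]>im[...,1]+50)&(im[...,2]>im[...,0]+50)&(C[...,2]>.19)&(C[...,0]<.56)
        print(" button",C[red].mean(0),red.sum())
    # base ring
    m=(abs(C[...,2]-.015)<.012)&(C[...,0]>.38)&(C[...,0]<.66)&(C[...,1]>-.42)&(C[...,1]<-.15)&(C[...,2]>.008)
    Q=C[m][:,:2];
    if len(Q)>5: print("ring",len(Q),Q.min(0),Q.max(0),cv2.minEnclosingCircle(Q.astype(np.float32)))
E
```

SVD built full matrices; use eigh of the covariance.

```bash
cat > m.py <<'E'
from h import *
np.set_printoptions(precision=4,suppress=True)
def nf(g):
    w,v=np.linalg.eigh(np.cov(g.T));n=v[:,0];return n*np.sign(n[2])
def meas(tag,zA=.245,zB=.225):
  for n in("top","scene"):
    C=cloud(n,np.load(f"{n}{tag}.npy"));im=cv2.imread(f"pics/{n}{tag}.png").astype(int)
    for k,(x0,x1,y0,y1,z) in {"A":(.4,.72,-.38,-.17,zA),"B":(.4,.72,-.1,.15,zB)}.items():
        m=(C[...,0]>x0)&(C[...,0]<x1)&(C[...,1]>y0)&(C[...,1]<y1)&(C[...,2]>.02)&(C[...,2]<.4)
        P=C[m]; hi=P[(P[:,2]>z)]
        red=m&(im[...,2]>im[...,1]+50)&(im[...,2]>im[...,0]+50)&(C[...,2]>.19)&(C[...,0]<.56)
        bt=C[red].mean(0)
        print(n,k,"button",bt,red.sum(),"zmax",P[P[:,2].argmax()])
        if len(hi)<20: continue
        c=np.median(hi,0);nrm=nf(hi);g=hi
        for _ in range(8):
            r=np.abs((hi-c)@nrm);g=hi[r<.006];c=g.mean(0);nrm=nf(g)
        print("  lid",len(g),len(hi),"c",c,"n",nrm,"tilt",np.arccos(nrm[2]),"yaw",np.arctan2(-nrm[1],-nrm[0]),"far",g[g[:,0].argmax()])
    m=(abs(C[...,2]-.015)<.012)&(C[...,0]>.38)&(C[...,0]<.66)&(C[...,1]>-.42)&(C[...,1]<-.15)&(C[...,2]>.008)
    Q=C[m][:,:2]
    if len(Q)>5: print("ring",len(Q),Q.min(0),Q.max(0),cv2.minEnclosingCircle(Q.astype(np.float32)))
E
python3 -c "
from m import *
meas(0)"
```

```text
top A button [ 0.4968 -0.2825  0.2279] 37 zmax [ 0.626  -0.2691  0.2805]
  lid 425 441 c [ 0.5956 -0.2776  0.2601] n [-0.5044 -0.0287  0.863 ] tilt 0.5296633956910374 yaw 0.05691006900924317 far [ 0.6303 -0.2718  0.278 ]
top B button [0.5196 0.0491 0.2088] 30 zmax [0.7097 0.1478 0.3025]
  lid 441 606 c [0.6127 0.029  0.2519] n [-0.5908  0.2803  0.7566] tilt 0.712754917837227 yaw -0.4429656292266295 far [0.7144 0.1233 0.2909]
ring 457 [ 0.3824 -0.4141] [ 0.6452 -0.171 ] ((0.5257340669631958, -0.30098944902420044), 0.16460973024368286)
scene A button [ 0.4983 -0.2833  0.2311] 40 zmax [ 0.6241 -0.269   0.2801]
  lid 472 483 c [ 0.5933 -0.2767  0.2602] n [-0.5253 -0.0205  0.8507] tilt 0.5535300421053533 yaw 0.03907855771511861 far [ 0.6293 -0.2696  0.2757]
scene B button [0.5209 0.0471 0.2111] 61 zmax [0.7186 0.1409 0.3317]
  lid 845 1175 c [0.6153 0.0338 0.2529] n [-0.5991  0.2815  0.7496] tilt 0.7233729303215718 yaw -0.4392308348058031 far [0.72   0.1384 0.3023]
ring 435 [ 0.4729 -0.3624] [ 0.6064 -0.1858] ((0.5461791753768921, -0.27406615018844604), 0.09411649405956268)
```

```bash
python3 - <<'E'
from m import *
for z0,z1 in((.29,.45),(.45,.9)):
  G={}
  for n in("top","scene"):
    C=cloud(n,np.load(n+"0.npy"));d=np.load(n+"0.npy")
    P=C[(d>.05)&(C[...,2]>z0)&(C[...,2]<z1)&(C[...,0]>-.4)&(C[...,0]<1)&(abs(C[...,1])<.9)]
    H,_,_=np.histogram2d(P[:,0],P[:,1],bins=[np.arange(-.4,1.01,.1),np.arange(-.9,.91,.1)])
    print(n,z0,"rows x -.4..1, cols y -.9...9");print(H.astype(int))
from scipy.spatial.transform import Rotation as R
o=robot.get_obs();Rm=R.from_euler("xyz",o["ee_rot"])
for t in([.35,.45,.35],[.43,.05,.36],[.61,-.275,.34],[.61,-.275,.29]):print(t,Rm.inv().apply(np.array(t)-o["tool_pos"])*100)
E
```

```text
top 0.29 rows x -.4..1, cols y -.9...9
[[  0   0   0   0   0   0   0   0   0   0   0   0   0   0   0   0   0   0]
 [  0   0   0   0   0   0   0   0   0   0   0   0   0   0   0   0   0   0]
 [  0   0   0   0   0   0   0   0   0   0   0   0   0   0   0   0   0   0]
 [  0   0   0   0   0   0   0   0   0   0   0   0   0   0   0   0   0   0]
 [  0   0   0   0   0   0   0   0   0   0   0   0   0   0   0   0   0   0]
 [  0   0   0   0   0   0   0   0   0   0   0   0   0  42   0   0   0   0]
 [  0   0   0   0   0   0   0   0   0   0   0 473   0   0   0   0   0   0]
 [  0   0   0   0   0   0   0   0   0   0   0 896   0   0   0   0   0   0]
 [  0   0   0   0   0   0   0   0   0   0  65 744   0   0   0   0   0   0]
 [  0   0   0   0   0   0   0   0   0   0   0 804   0   0   0   0   0   0]
 [  0   0   0   0   0   0   0   0   0   0   0 754   0   0   0   0   0   0]
 [  0   0   0   0   0   0   0  22   0   0  32 277   0   0   0   0   0   0]
 [  0   0   0   0   0   0   0   1   0   0   0   0   0   0   0   0   0   0]
 [  0   0   0   0   0   0   0   0   0   0   0   0   0   0   0   0   0   0]]
scene 0.29
[... 3851 characters left out ...]
  1137   595
      0     0     0     0     0     0]
 [    0     0     0     0     0     0     0  1210  5832  7883  3903    42
      0     0     0     0     0     0]
 [    0     0     0     0     0     0     0     0     0     0  1063     0
      0     0     0     0     0     0]
 [   18    16     4     0     0     0     0     0     0     0   641     0
      0     0     0     0     0     0]
 [   46   205   403   643   945  1321   123     0     0     0  1967    50
      0     0     0     0     0     0]]
[0.35, 0.45, 0.35] [ -2.2358  21.6347 -17.7023]
[0.43, 0.05, 0.36] [-38.6208  40.0808 -18.6371]
[0.61, -0.275, 0.34] [-65.0905  66.1465 -16.5919]
[0.61, -0.275, 0.29] [-65.0811  66.1474 -11.5919]
```

```bash
python3 - <<'E'
from m import *
for n in("top","scene"):
    d=np.load(n+"0.npy");C=cloud(n,d)
    m=(d>.05)&(C[...,0]>-.3)&(C[...,0]<.45)&(abs(C[...,1]-.2)<.75)
    print(n)
    for z in np.arange(-.3,1.6,.1):
        P=C[m&(C[...,2]>z)&(C[...,2]<z+.1)]
        if len(P)<5: continue
        # cells
        k,c=np.unique(np.floor(P[:,:2]/.05).astype(int),axis=0,return_counts=True)
        print("%.2f"%z,[(round(a*.05,2),round(b*.05,2),int(q)) for (a,b),q in zip(k,c) if q>15][:40])
c=robot.camera_info
for n in("top","scene"):
    E=c(n)["extrinsics"];print(n,"cam",-E[:3,:3].T@E[:3,3])
p,d=robot.snapshot("wrist");cv2.imwrite("pics/w0.png",p);np.save("w0.npy",d);print(c("wrist"))
E
```

```text
top
-0.30 [(np.float64(-0.15), np.float64(0.2), 32), (np.float64(-0.1), np.float64(0.2), 63), (np.float64(-0.05), np.float64(0.2), 66), (np.float64(0.0), np.float64(0.2), 60), (np.float64(0.05), np.float64(0.2), 63), (np.float64(0.1), np.float64(0.2), 74), (np.float64(0.15), np.float64(0.2), 85), (np.float64(0.2), np.float64(0.2), 18), (np.float64(0.2), np.float64(0.25), 27), (np.float64(0.25), np.float64(0.2), 79), (np.float64(0.3), np.float64(0.2), 77), (np.float64(0.35), np.float64(0.2), 61)]
-0.20 [(np.float64(-0.1), np.float64(0.2), 67), (np.float64(-0.05), np.float64(0.2), 61), (np.float64(0.0), np.float64(0.2), 64), (np.float64(0.05), np.float64(0.2), 59), (np.float64(0.1), np.float64(0.2), 53), (np.float64(0.15), np.float64(0.2), 58), (np.float64(0.25), np.float64(0.2), 96), (np.float64(0.3), np.float64(0.2), 90), (np.float64(0.35), np.float64(0.2), 62)]
-0.10 [(np.float64(-0.1), np.float64(0.1), 39), (np.float64(-0.1), np.float64(0.15), 33), (np.float64(-0.1), np.float64(0.2), 85), (np.float64(-0.1), np.float64(0.25), 84), (np.float64(-0.1), np.float64(0.3), 134), (np.float6
[... 12511 characters left out ...]
0.3), 603), (np.float64(0.4), np.float64(0.2), 506)]
0.80 [(np.float64(0.2), np.float64(0.2), 1115), (np.float64(0.2), np.float64(0.25), 399), (np.float64(0.25), np.float64(0.2), 5046), (np.float64(0.25), np.float64(0.25), 1331)]
0.90 [(np.float64(0.2), np.float64(0.2), 64), (np.float64(0.25), np.float64(0.2), 320)]
top cam [ 0.2692 -0.2341  1.4815]
scene cam [0.041  0.224  1.0066]
{'K': array([[340.5777,   0.    , 256.0302],
       [  0.    , 340.5777, 194.9054],
       [  0.    ,   0.    ,   1.    ]]), 'mount': array([[ 1.    ,  0.001 ,  0.0001,  0.    ],
       [-0.001 ,  0.9714,  0.2373, -0.0696],
       [ 0.0001, -0.2373,  0.9714, -0.21  ],
       [ 0.    ,  0.    ,  0.    ,  1.    ]])}
```

View pics/w0.png

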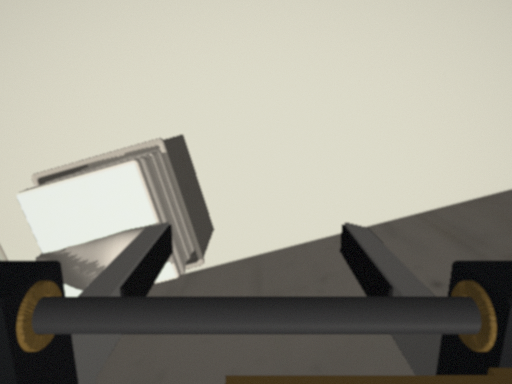

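```bash
python3 - <<'E'
from m import *
for n in("top","scene"):
    d=np.load(n+"0.npy");C=cloud(n,d)
    for z in np.arange(0.1,.9,.1):
        P=C[(d>.05)&(C[...,0]>.15)&(C[...,0]<.5)&(abs(C[...,1]-.3)<.13)&(abs(C[...,2]-z)<.05)]
        if len(P)<5: continue
        print(n,"%.1f"%z,len(P),"x pct",np.percentile(P[:,0],[0,5,50,100]),"y",np.percentile(P[:,1],[0,1,5,50,95,100]), "near corner",P[(P[:,0]+P[:,1]).argmin()])
# wrist view cloud
ci=robot.camera_info("wrist");d=np.load("w0.npy");K=ci["K"];v,u=np.mgrid[:384,:512]
P=np.stack([(u-K[0,2])/K[0,0]*d,(v-K[1,2])/K[1,1]*d,d],-1)
M=ci["mount"];T=P@M[:3,:3].T+M[:3,3]
from scipy.spatial.transform import Rotation as R
o=robot.get_obs();W=T@R.from_euler("xyz",o["ee_rot"]).as_matrix().T+o["tool_pos"]
for vv in range(20,384,60):
  print([tuple(np.round(W[vv,uu],2).tolist()) for uu in range(20,512,80)])
E
python3 - <<'E'
import cv2
im=cv2.imread("pics/top0.png")[230:384,0:260];cv2.imwrite("pics/t0b.png",cv2.resize(im,None,fx=3,fy=3))
E
```

```text
top 0.1 1253 x pct [0.1501 0.156  0.2781 0.4997] y [0.1707 0.1787 0.2199 0.2226 0.4136 0.4298] near corner [0.2519 0.2201 0.0513]
top 0.2 973 x pct [0.1509 0.2501 0.3651 0.4998] y [0.1849 0.1916 0.2194 0.2215 0.2243 0.4297] near corner [0.2509 0.2205 0.1867]
top 0.3 1146 x pct [0.2499 0.2617 0.3689 0.4999] y [0.1949 0.1962 0.2197 0.2214 0.2228 0.2242] near corner [0.2512 0.2202 0.3441]
top 0.4 1454 x pct [0.2499 0.2613 0.3677 0.4998] y [0.1897 0.1921 0.2196 0.2214 0.2228 0.2245] near corner [0.2502 0.2214 0.3676]
top 0.5 1989 x pct [0.2499 0.2615 0.3707 0.4999] y [0.1865 0.1888 0.2196 0.2213 0.2227 0.2239] near corner [0.2503 0.2205 0.4927]
top 0.6 2660 x pct [0.2496 0.2608 0.3673 0.5   ] y [0.1877 0.1909 0.2197 0.2213 0.2226 0.2241] near corner [0.2511 0.2192 0.5814]
top 0.7 3718 x pct [0.2495 0.2627 0.3687 0.4998] y [0.1807 0.1823 0.1894 0.2208 0.2224 0.2239] near corner [0.2518 0.2191 0.6503]
top 0.8 2319 x pct [0.2852 0.3359 0.4388 0.4999] y [0.2103 0.2111 0.2122 0.2211 0.2225 0.2238] near corner [0.2852 0.2197 0.7512]
scene 0.1 15 x pct [0.4676 0.4682 0.4808 0.4956] y [0.1705 0.
[... 1268 characters left out ...]
]
[(0.04, 0.28, -0.0), (0.06, 0.37, -0.0), (0.09, 0.46, 0.03), (0.11, 0.54, -0.0), (0.13, 0.63, -0.0), (0.16, 0.72, -0.0), (0.18, 0.8, -0.0)]
[(0.1, 0.36, 0.13), (0.11, 0.42, 0.14), (0.13, 0.46, 0.09), (0.18, 0.53, -0.0), (0.2, 0.62, -0.0), (0.23, 0.7, -0.0), (0.25, 0.79, 0.01)]
[(0.1, 0.48, 0.31), (0.15, 0.41, 0.16), (0.18, 0.46, 0.13), (0.08, 0.55, 0.38), (0.25, 0.59, 0.05), (0.25, 0.66, 0.09), (0.13, 0.6, 0.31)]
[(0.11, 0.49, 0.32), (0.11, 0.51, 0.32), (0.12, 0.52, 0.32), (0.12, 0.54, 0.32), (0.13, 0.55, 0.32), (0.13, 0.57, 0.32), (0.13, 0.58, 0.32)]
[(0.12, 0.49, 0.32), (0.25, 0.37, 0.15), (0.25, 0.44, 0.17), (0.13, 0.54, 0.33), (0.13, 0.55, 0.33), (0.14, 0.57, 0.33), (0.14, 0.58, 0.33)]
```

View pics/t0b.png

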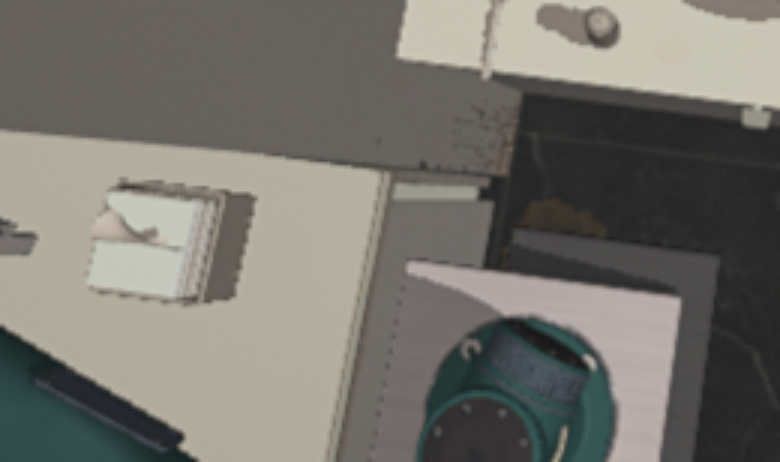

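```bash
python3 - <<'E'
from m import *
for n in("top","scene"):
    d=np.load(n+"0.npy");C=cloud(n,d)
    for x in np.arange(.4,.85,.05):
      for z in (.3,.4,.5,.6,.7,.8,.9,1.0):
        P=C[(d>.05)&(abs(C[...,0]-x-.025)<.025)&(C[...,1]<.16)&(C[...,1]>-.7)&(abs(C[...,2]-z-.05)<.05)]
        if len(P)<5: continue
        print(n,"x %.2f z %.1f"%(x,z),len(P),"y",np.percentile(P[:,1],[0,2,50,100]),"zmin %.3f xmin %.3f"%(P[:,2].min(),P[:,0].min()))
E
```

```text
top x 0.55 z 0.4 23 y [-0.1128 -0.1127 -0.1027 -0.0903] zmin 0.473 xmin 0.587
top x 0.55 z 0.5 100 y [-0.1122 -0.1112 -0.1039 -0.0911] zmin 0.500 xmin 0.570
top x 0.55 z 0.8 379 y [-0.5916 -0.5539 -0.1437  0.1596] zmin 0.843 xmin 0.565
top x 0.55 z 0.9 17960 y [-0.568  -0.5405 -0.2094  0.16  ] zmin 0.900 xmin 0.564
top x 0.55 z 1.0 24796 y [-0.5253 -0.4878 -0.2214  0.1452] zmin 1.000 xmin 0.564
top x 0.60 z 0.4 91 y [-0.1238 -0.1219 -0.0878  0.1127] zmin 0.480 xmin 0.602
top x 0.60 z 0.5 1363 y [-0.1315 -0.1296 -0.017   0.1169] zmin 0.500 xmin 0.601
top x 0.60 z 0.6 2189 y [-0.1316 -0.1293 -0.0112  0.124 ] zmin 0.600 xmin 0.628
top x 0.60 z 0.7 1909 y [-0.1316 -0.128  -0.0118  0.1291] zmin 0.700 xmin 0.629
top x 0.65 z 0.4 19 y [-0.1336 -0.1335 -0.131  -0.1281] zmin 0.468 xmin 0.658
top x 0.65 z 0.5 97 y [-0.1336 -0.1335 -0.1314 -0.1278] zmin 0.500 xmin 0.650
top x 0.65 z 0.6 107 y [-0.1338 -0.1336 -0.131  -0.1276] zmin 0.601 xmin 0.650
top x 0.70 z 0.4 34 y [-0.1344 -0.1344 -0.1335 -0.131 ] zmin 0.421 xmin 0.710
top x 0.70 z 0.5 66 y [-0.1347 -0.1344 -0.1335 -0.1329] zmin 0.502 xmin
[... 1416 characters left out ...]
n 0.750
scene x 0.75 z 0.4 106 y [0.1266 0.1276 0.1301 0.1382] zmin 0.400 xmin 0.751
scene x 0.75 z 0.5 143 y [0.1298 0.1299 0.1302 0.1306] zmin 0.501 xmin 0.750
scene x 0.75 z 0.6 191 y [0.1299 0.13   0.1303 0.1308] zmin 0.600 xmin 0.750
scene x 0.75 z 0.7 98 y [0.1298 0.13   0.1303 0.1309] zmin 0.700 xmin 0.750
scene x 0.80 z 0.3 12 y [-0.0743 -0.0743 -0.071  -0.0677] zmin 0.301 xmin 0.840
scene x 0.80 z 0.4 77 y [0.1298 0.1298 0.1301 0.1305] zmin 0.424 xmin 0.800
scene x 0.80 z 0.5 125 y [0.1296 0.1298 0.1302 0.1305] zmin 0.501 xmin 0.801
scene x 0.80 z 0.6 172 y [0.1299 0.1299 0.1303 0.1306] zmin 0.601 xmin 0.800
scene x 0.80 z 0.7 43 y [0.1299 0.13   0.1304 0.1307] zmin 0.700 xmin 0.801
```

```bash
python3 -m inch '0 0 -4 0 1; 0 0 -8 0 1; 0 0 -11 0 1; -2 0.2 -11 -0.12 1; -4 0.5 -11 -0.24 1; -6 0.7 -11 -0.36 1; -8 1 -11 -0.48 1; -10 1.2 -11 -0.6 1; -12 1.4 -11 -0.72 1; -14 1.6 -11 -0.84 1; -16 1.8 -11 -0.96 1; -18 2 -11 -1.08 1; -20 2.2 -11 -1.2 1; -22 2.4 -11 -1.32 1; -24 2.6 -11 -1.44 1; -24 2.6 -11 -1.44 1'; python3 -c "
from h import *
print(robot.get_obs()['joint_positions'])"
```

```text
time: 1.48
tool_pos: [0.1077, 0.2894, 0.2843]
ee_rot: [3.142, 0.001, 2.741]
wrist_force: [0.9, 0.3, 0.6]
width: 0.0003
[ 1.03110465e+00 -4.48054744e-01  1.60435492e+00 -7.58216447e-04
  1.98514754e+00 -1.70983366e+00]
```

```bash
cat > rows.py <<'E'
from h import *
from scipy.spatial.transform import Rotation as R
o=robot.get_obs();y0=o["ee_rot"][2];Rm=R.from_euler("xyz",o["ee_rot"])
def row(p,yaw):
    t=Rm.inv().apply(np.array(p)-o["tool_pos"])*100;s=(y0-yaw+np.pi)%(2*np.pi)-np.pi
    print("%.1f %.1f %.1f %.2f"%(*t,s))
E
python3 - <<'E'
from rows import *
for r,th in [(.285,1.2),(.26,1.18)]+[(.26,t) for t in np.arange(1.07,-.6,-.11)]:
    row([r*np.cos(th),r*np.sin(th),.285],th+1.527)
E
```

```text
-0.5 -2.4 -0.1 0.01
-1.1 -4.8 -0.1 0.03
-4.0 -5.0 -0.1 0.14
-6.8 -5.4 -0.1 0.25
-9.6 -6.2 -0.1 0.36
-12.2 -7.2 -0.1 0.47
-14.7 -8.5 -0.1 0.58
-17.1 -10.1 -0.1 0.69
-19.3 -12.0 -0.1 0.80
-21.3 -14.1 -0.1 0.91
-23.0 -16.4 -0.1 1.02
-24.4 -18.8 -0.1 1.13
-25.6 -21.4 -0.1 1.24
-26.5 -24.1 -0.1 1.35
-27.1 -26.9 -0.1 1.46
-27.4 -29.8 -0.1 1.57
-27.3 -32.6 -0.1 1.68
-27.0 -35.5 -0.1 1.79
```

```bash
python3 -m inch '-0.5 -2.4 0 0.01 1; -1.1 -4.8 0 0.03 1; -1.1 -4.8 0 0.03 1; -4 -5 0 0.14 1; -6.8 -5.4 0 0.25 1; -6.8 -5.4 0 0.25 1'; python3 -c "
from h import *
print(robot.get_obs()['joint_positions'])"
```

```text
time: 1.98
tool_pos: [0.1525, 0.212, 0.2837]
ee_rot: [-3.141, 0.002, 2.478]
wrist_force: [-0.5, 0.4, -0.5]
width: 0.0005
[ 0.73229509 -0.55695711  1.66691861 -0.00259148  2.03148859 -1.74683665]
```

```bash
python3 - <<'E'
from rows import *
for th in np.arange(.95-.11,-.6,-.11):
    r=.255; row([r*np.cos(th),r*np.sin(th),.285],th+1.53)
E
```

```text
-2.8 -0.7 -0.1 0.11
-5.5 -1.0 -0.1 0.22
-8.3 -1.6 -0.1 0.33
-10.9 -2.6 -0.1 0.44
-13.4 -3.8 -0.1 0.55
-15.8 -5.3 -0.1 0.66
-18.0 -7.0 -0.1 0.77
-20.0 -9.0 -0.1 0.88
-21.7 -11.2 -0.1 0.99
-23.3 -13.6 -0.1 1.10
-24.5 -16.1 -0.1 1.21
-25.5 -18.7 -0.1 1.32
-26.1 -21.4 -0.1 1.43
-26.5 -24.2 -0.1 1.54
```

```bash
python3 -m inch '-2.8 -0.7 0 0.11 1; -5.5 -1 0 0.22 1; -8.3 -1.6 0 0.33 1; -10.9 -2.6 0 0.44 1; -13.4 -3.8 0 0.55 1; -15.8 -5.3 0 0.66 1; -18 -7 0 0.77 1; -20 -9 0 0.88 1; -21.7 -11.2 0 0.99 1; -23.3 -13.6 0 1.1 1; -24.5 -16.1 0 1.21 1; -25.5 -18.7 0 1.32 1; -26.1 -21.4 0 1.43 1; -26.5 -24.2 0 1.54 1; -26.5 -24.2 0 1.54 1'; python3 - <<'E'
from rows import *
print(o['joint_positions'])
for p in ([.40,-.18,.34],[.50,-.225,.34],[.612,-.275,.34]): row(p,np.arctan2(p[1],p[0])+1.53)
E
```

```text
time: 3.23
tool_pos: [0.211, -0.1455, 0.2836]
ee_rot: [3.141, 0.001, 0.924]
wrist_force: [0.6, 0.6, 0.3]
width: 0.0005
[-8.24405532e-01 -5.69304706e-01  1.67338189e+00 -1.45273141e-03
  2.03644092e+00 -1.74890722e+00]
8.6 17.2 -5.6 -0.18
11.1 27.9 -5.6 -0.18
13.8 39.8 -5.6 -0.18
```

```bash
python3 -m inch '2 3 -2 -0.06 1; 4 6.5 -4 -0.12 1; 6 10 -5.6 -0.18 1; 7.5 13.5 -5.6 -0.18 1; 8.6 17.2 -5.6 -0.18 1; 9.5 20.7 -5.6 -0.18 1; 10.4 24.4 -5.6 -0.18 1; 11.1 27.9 -5.6 -0.18 1; 12 31.5 -5.6 -0.18 1; 12.8 35 -5.6 -0.18 1; 13.4 38 -5.6 -0.18 1; 13.8 39.8 -5.6 -0.18 1; 13.8 39.8 -5.6 -0.18 1; 13.8 39.8 -5.6 -0.18 1'; python3 - <<'E'
from m import *
print(robot.get_obs())
for n in("scene","top","wrist"):
    p,d=robot.snapshot(n);cv2.imwrite(f"pics/{n}1.png",p);np.save(f"{n}1.npy",d)
a=cv2.imread("pics/scene1.png")[120:270,170:350];b=cv2.imread("pics/wrist1.png")
cv2.imwrite("pics/m1.png",np.hstack([cv2.resize(a,(400,333)),cv2.resize(b,(400,333))]))
E
```

```text
time: 4.4
tool_pos: [0.6135, -0.2736, 0.3367]
ee_rot: [-3.138, 0.001, 1.106]
wrist_force: [0.6, -0.1, 0.8]
width: 0.0002
{'time': 4.4, 'joint_positions': array([-0.5032,  0.4269,  0.6311, -0.0013,  2.0874, -1.61  ]), 'qvel': array([-0.0105, -0.0762,  0.0229, -0.0049,  0.0088, -0.006 ]), 'joint_torque': array([ -0.1159, -44.9694, -28.8439,  -0.0181,  -0.0229,   0.0094]), 'tool_pos': array([ 0.6135, -0.2736,  0.3367]), 'ee_rot': array([-3.1378,  0.001 ,  1.1061]), 'wrist_force': array([ 0.6303, -0.0765,  0.8148]), 'wrist_torque': array([ 0.0127,  0.0794, -0.0201]), 'width': 0.00016177144721056844}
```

View pics/m1.png

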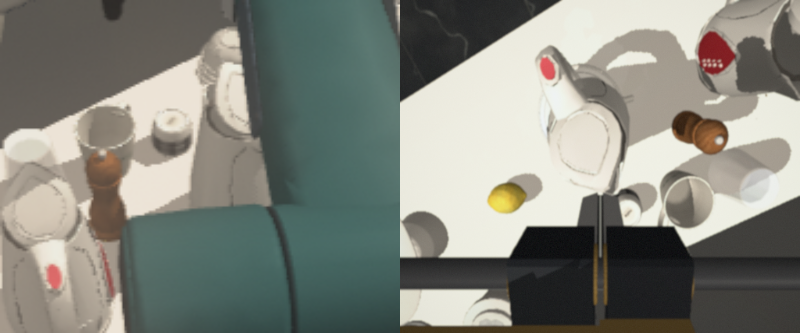

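```bash
cat > w.py <<'E'
from m import *
from scipy.spatial.transform import Rotation as R
def wcloud(d,o):
    ci=robot.camera_info("wrist");K=ci["K"];v,u=np.mgrid[:384,:512]
    P=np.stack([(u-K[0,2])/K[0,0]*d,(v-K[1,2])/K[1,1]*d,d],-1);M=ci["mount"]
    T=P@M[:3,:3].T+M[:3,3];return T@R.from_euler("xyz",o["ee_rot"]).as_matrix().T+o["tool_pos"]
E
python3 - <<'E'
from w import *
o=robot.get_obs();W=wcloud(np.load("wrist1.npy"),o)
m=(W[...,0]>.53)&(W[...,0]<.66)&(abs(W[...,1]+.277)<.05)&(W[...,2]>.238)&(W[...,2]<.3);m[225:]=0
P=W[m];c=np.median(P,0);n=nf(P)
for _ in range(8):
    g=P[abs((P-c)@n)<.005];c=g.mean(0);n=nf(g)
print(len(P),len(g),c,n,np.arccos(n[2]),"far",g[g[:,0].argmax()],"yr",g[:,1].min(),g[:,1].max())
for x in np.arange(.54,.65,.01):
    q=g[abs(g[:,0]-x)<.005]
    if len(q):print("%.2f"%x,len(q),q[:,1].min(),q[:,1].max(),q[:,2].mean())
E
```

```text
6423 6246 [ 0.5892 -0.2778  0.2582] [-0.5357 -0.0261  0.844 ] 0.5661319076146328 far [ 0.6291 -0.2792  0.2776] yr -0.32233480801926256 -0.2361250674588469
0.56 499 -0.31572949874816497 -0.24059524210302696 0.24058056692524124
0.57 1062 -0.32124429782285635 -0.2369573879188963 0.2458240281955036
0.58 1151 -0.32233480801926256 -0.2361250674588469 0.2525683682968885
0.59 1157 -0.3211766459791077 -0.23688968817006914 0.2590850309135576
0.60 1059 -0.31873180671267337 -0.23992538852297526 0.2652659196275336
0.61 811 -0.31345283494675075 -0.2473666454142062 0.2711188914380373
0.62 448 -0.30043323107944947 -0.25706515153395076 0.27640479314885447
0.63 59 -0.28592537324845896 -0.2680376595958987 0.27882741609047174
```

```bash
python3 -m inch '-0.4 -0.4 1 0 1; -0.8 -0.9 2.5 0 1; -0.8 -0.9 4 0 1; -0.8 -0.9 5 0 1; -0.8 -0.9 5.5 0 1; -0.8 -0.9 6 0 1; -0.8 -0.9 6.4 0 1; -0.8 -0.9 6.8 0 1; -0.8 -0.9 7.2 0 1; -0.8 -0.9 7.6 0 1; -0.8 -0.9 8 0 1; -0.8 -0.9 8.4 0 1; -0.8 -0.9 8.8 0 1; -0.8 -0.9 9 0 1; -0.8 -0.9 9 0 1'
```

```text
time: 5.8
tool_pos: [0.5997, -0.277, 0.25]
ee_rot: [3.141, 0.001, 1.105]
wrist_force: [0.1, 0.8, -0.5]
width: 0.0004
```

```bash
cat > look.py <<'E'
from w import *
import sys
t=sys.argv[1]
o=robot.get_obs();p,d=robot.snapshot("wrist");cv2.imwrite(f"pics/w{t}.png",p)
print(o["tool_pos"],o["wrist_force"])
W=wcloud(d,o)
m=(W[...,0]>.53)&(W[...,0]<.66)&(abs(W[...,1]+.277)<.05)&(W[...,2]>.215)&(W[...,2]<.29);m[215:]=0
P=W[m];c=np.median(P,0);n=nf(P)
for _ in range(10):
    g=P[abs((P-c)@n)<.004];c=g.mean(0);n=nf(g)
print(len(P),len(g),c,n,"tilt",np.arccos(n[2]),np.arctan2(-n[0],n[2]))
im=cv2.imread("pics/wrist1.png").astype(int)
b=p.astype(int);red=(b[...,2]>b[...,1]+50)&(b[...,2]>b[...,0]+50)&(W[...,2]>.19)&(abs(W[...,1]+.28)<.06);print("button",W[red].mean(0),red.sum())
E
python3 look.py 2
```

```text
[ 0.5997 -0.277   0.25  ] [ 0.0674  0.7974 -0.4617]
10137 8732 [ 0.5703 -0.2719  0.2448] [-0.5747 -0.0074  0.8183] tilt 0.6122839525009907 0.6122445722227536
button [ 0.4974 -0.2835  0.2332] 744
```

View pics/w2.png

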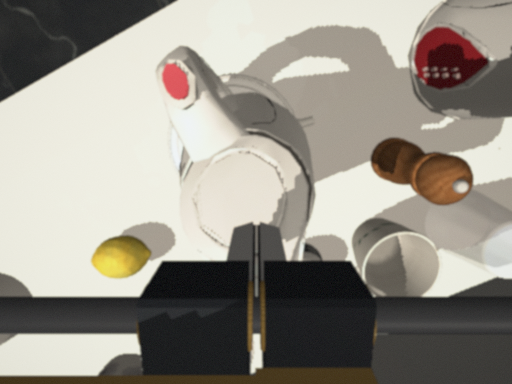

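The wrist view shows the fingertips (≈255,225) on the front half of the lid, which is lower now. The red button is unmoved, and the drying kettle is at top right. I'll continue down gently.

```bash
python3 -m inch '0 0 0.3 0 1; 0 0 0.6 0 1; 0 0 0.9 0 1; 0 0 1.2 0 1; 0 0 1.5 0 1; 0 0 1.7 0 1; 0 0 1.7 0 1'; python3 -m inch '0 0 0.1 0 1; 0 0 0.2 0 1; 0 0 0.2 0 1'; python3 -m inch '0 0 0.1 0 1; 0 0 0.1 0 1; 0 0 0.1 0 1'
```

```text
time: 6.43
tool_pos: [0.5997, -0.277, 0.2329]
ee_rot: [3.141, 0.001, 1.105]
wrist_force: [0.8, -0.7, -0.2]
width: 0.0005
time: 6.68
tool_pos: [0.5997, -0.277, 0.2308]
ee_rot: [3.141, 0.001, 1.105]
wrist_force: [0.5, 0.0, 0.8]
width: 0.0007
time: 6.93
tool_pos: [0.5997, -0.277, 0.2297]
ee_rot: [3.141, 0.001, 1.105]
wrist_force: [-0.4, 0.4, 0.2]
width: 0.0009
```

```bash
python3 -m inch '0 0 0.1 0 1; 0 0 0.1 0 1; 0 0 0.1 0 1';python3 -m inch '0 0 0.1 0 1; 0 0 0.1 0 1; 0 0 0.1 0 1';
```

```text
time: 7.18
tool_pos: [0.5996, -0.277, 0.2286]
ee_rot: [3.141, 0.001, 1.105]
wrist_force: [-0.2, -0.3, 0.3]
width: 0.0007
time: 7.43
tool_pos: [0.5996, -0.277, 0.2275]
ee_rot: [-3.141, 0.001, 1.105]
wrist_force: [-0.0, 0.4, 0.2]
width: 0.0009
```

```bash
for i in 1; do python3 -m inch '0 0 0.1 0 1; 0 0 0.1 0 1; 0 0 0.1 0 1'; done; python3 look.py 3; python3 - <<'E'
from m import *
p,d=robot.snapshot("scene");cv2.imwrite("pics/scene3.png",p)
a=cv2.imread("pics/w3.png");b=p[110:270,160:360]
cv2.imwrite("pics/m3.png",np.hstack([cv2.resize(a,(400,300)),cv2.resize(b,(375,300))]))
E
```

```text
time: 7.68
tool_pos: [0.5995, -0.277, 0.2264]
ee_rot: [-3.141, 0.001, 1.105]
wrist_force: [0.9, 0.2, 0.8]
width: 0.0005
[ 0.5995 -0.277   0.2264] [0.9179 0.2084 0.7573]
10655 8932 [ 0.5686 -0.2704  0.2377] [-0.4407  0.0055  0.8976] tilt 0.45644638465777315 0.4564160898475519
button [ 0.4974 -0.2836  0.2323] 913
```

View pics/m3.png

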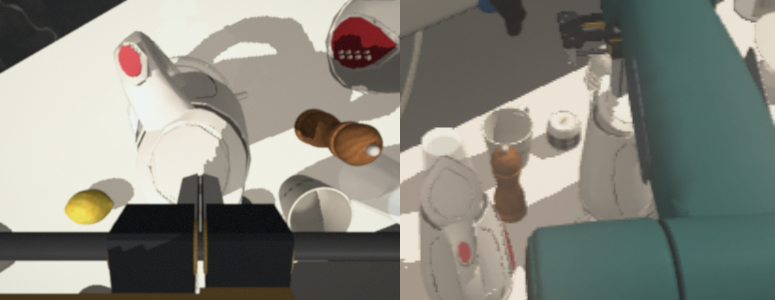

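```bash
cat > prof.py <<'E'
from w import *
o=robot.get_obs();p,d=robot.snapshot("wrist");W=wcloud(d,o);print(o["tool_pos"],o["wrist_force"])
for ys in((-.312,-.295),(-.26,-.245)):
  g=W[(W[...,1]>ys[0])&(W[...,1]<ys[1])&(W[...,2]>.2)&(W[...,2]<.30)]
  print(ys,[(round(x,3),round(float(np.median(q)),4)) for x in np.arange(.54,.65,.008) if len(q:=g[abs(g[:,0]-x)<.003][:,2])>5])
E
python3 prof.py
```

```text
[ 0.5995 -0.277   0.2264] [ 0.5369 -0.1211 -0.1639]
(-0.312, -0.295) [(np.float64(0.54), 0.2269), (np.float64(0.548), 0.2244), (np.float64(0.556), 0.2294), (np.float64(0.564), 0.2341), (np.float64(0.572), 0.2385), (np.float64(0.58), 0.2427), (np.float64(0.588), 0.2463), (np.float64(0.596), 0.2496), (np.float64(0.604), 0.2522)]
(-0.26, -0.245) [(np.float64(0.54), 0.2112), (np.float64(0.548), 0.2143), (np.float64(0.556), 0.2301), (np.float64(0.564), 0.2351), (np.float64(0.572), 0.2396), (np.float64(0.58), 0.2436), (np.float64(0.588), 0.2474), (np.float64(0.596), 0.2508), (np.float64(0.604), 0.2539), (np.float64(0.612), 0.2566), (np.float64(0.62), 0.2585)]
```

```bash
python3 - <<'E'
from w import *
o=robot.get_obs();p,d=robot.snapshot("wrist");W=wcloud(d,o)
for v in range(120,300,10): print(v,[("%.3f"%d[v,u]," %.3f %.3f"%(W[v,u,0],W[v,u,2])) for u in (200,256,244,300)])
cv2.imwrite("pics/w4.png",cv2.resize(p[100:300,130:380],None,fx=3,fy=3,interpolation=2))
E
```

```text
120 [('0.201', ' 0.527 0.231'), ('0.242', ' 0.542 0.189'), ('0.237', ' 0.538 0.193'), ('0.415', ' 0.570 0.011')]
130 [('0.202', ' 0.532 0.231'), ('0.218', ' 0.547 0.214'), ('0.216', ' 0.544 0.217'), ('0.292', ' 0.568 0.140')]
140 [('0.203', ' 0.537 0.231'), ('0.208', ' 0.552 0.226'), ('0.209', ' 0.549 0.225'), ('0.252', ' 0.570 0.182')]
150 [('0.206', ' 0.542 0.230'), ('0.204', ' 0.557 0.232'), ('0.206', ' 0.554 0.229'), ('0.226', ' 0.572 0.210')]
160 [('0.208', ' 0.547 0.230'), ('0.204', ' 0.562 0.234'), ('0.204', ' 0.559 0.234'), ('0.224', ' 0.578 0.213')]
170 [('0.210', ' 0.553 0.229'), ('0.201', ' 0.567 0.238'), ('0.203', ' 0.564 0.236'), ('0.198', ' 0.578 0.240')]
180 [('0.208', ' 0.558 0.232'), ('0.200', ' 0.572 0.240'), ('0.202', ' 0.569 0.238'), ('0.197', ' 0.583 0.243')]
190 [('0.207', ' 0.563 0.235'), ('0.199', ' 0.577 0.242'), ('0.199', ' 0.574 0.242'), ('0.196', ' 0.588 0.246')]
200 [('0.205', ' 0.568 0.238'), ('0.197', ' 0.582 0.246'), ('0.199', ' 0.579 0.244'), ('0.195', ' 0.592 0.248')]
210 [('0.205', ' 0.574 0.239'), ('0.197', ' 0.586 0.248'), ('0.198', ' 0.584 0.247'
[... 233 characters left out ...]
191', ' 0.606 0.255')]
240 [('0.202', ' 0.589 0.246'), ('0.164', ' 0.591 0.282'), ('0.159', ' 0.587 0.287'), ('0.191', ' 0.611 0.257')]
250 [('0.202', ' 0.593 0.248'), ('0.156', ' 0.592 0.291'), ('0.150', ' 0.588 0.296'), ('0.191', ' 0.616 0.258')]
260 [('0.082', ' 0.562 0.360'), ('0.155', ' 0.596 0.293'), ('0.082', ' 0.567 0.361'), ('0.084', ' 0.574 0.358')]
270 [('0.077', ' 0.563 0.366'), ('0.155', ' 0.600 0.294'), ('0.078', ' 0.568 0.365'), ('0.077', ' 0.573 0.366')]
280 [('0.072', ' 0.563 0.370'), ('0.156', ' 0.604 0.294'), ('0.073', ' 0.568 0.370'), ('0.073', ' 0.573 0.369')]
290 [('0.069', ' 0.564 0.374'), ('0.193', ' 0.625 0.262'), ('0.069', ' 0.568 0.374'), ('0.068', ' 0.572 0.375')]
```

View pics/w4.png

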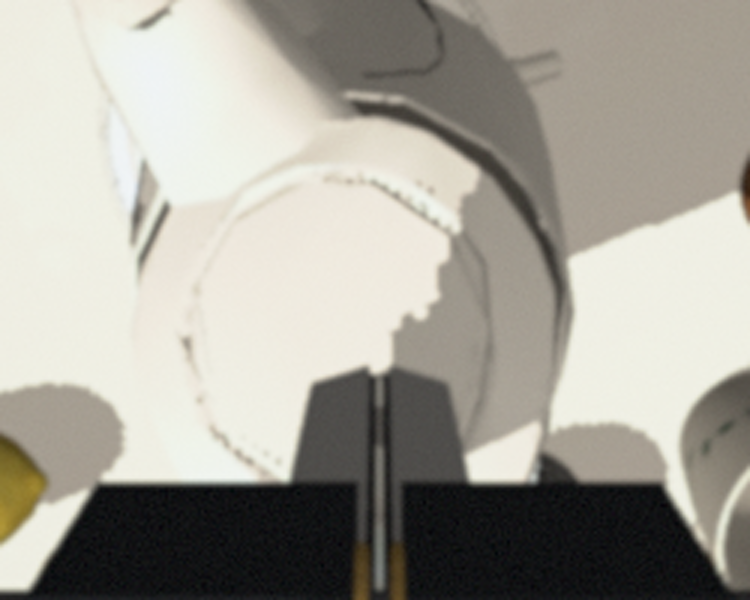

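```bash
python3 -m inch '0 0 0.2 0 1; 0 0 0.4 0 1; 0 0 0.5 0 1; 0 0 0.5 0 1'; python3 prof.py
```

```text
time: 8.22
tool_pos: [0.5993, -0.2769, 0.2209]
ee_rot: [-3.14, 0.001, 1.105]
wrist_force: [0.5, -0.4, 0.5]
width: 0.0006
[ 0.5993 -0.2769  0.2209] [ 0.5446 -0.4238  0.5326]
(-0.312, -0.295) [(np.float64(0.54), 0.2272), (np.float64(0.548), 0.2243), (np.float64(0.556), 0.2282), (np.float64(0.564), 0.2322), (np.float64(0.572), 0.2359), (np.float64(0.58), 0.2394), (np.float64(0.588), 0.2426), (np.float64(0.596), 0.2452), (np.float64(0.604), 0.2473)]
(-0.26, -0.245) [(np.float64(0.54), 0.2099), (np.float64(0.548), 0.2143), (np.float64(0.556), 0.2288), (np.float64(0.564), 0.233), (np.float64(0.572), 0.2368), (np.float64(0.58), 0.2403), (np.float64(0.588), 0.2433), (np.float64(0.596), 0.2462), (np.float64(0.604), 0.2486), (np.float64(0.612), 0.2509), (np.float64(0.62), 0.2527)]
```

```bash
python3 -m inch '0 0 0.2 0 1; 0 0 0.4 0 1; 0 0 0.6 0 1; 0 0 0.8 0 1; 0 0 0.8 0 1'; python3 prof.py;  python3 -m inch '0 0 0.2 0 1; 0 0 0.4 0 1; 0 0 0.5 0 1; 0 0 0.5 0 1'; python3 prof.py
```

```text
time: 8.68
tool_pos: [0.5991, -0.2768, 0.2123]
ee_rot: [-3.14, 0.001, 1.105]
wrist_force: [1.1, -0.8, 1.5]
width: 0.0005
[ 0.5991 -0.2768  0.2123] [ 1.1357 -0.7607  1.5355]
(-0.312, -0.295) [(np.float64(0.54), 0.227), (np.float64(0.548), 0.2234), (np.float64(0.556), 0.2262), (np.float64(0.564), 0.2293), (np.float64(0.572), 0.2319), (np.float64(0.58), 0.2343), (np.float64(0.588), 0.2365), (np.float64(0.596), 0.2383), (np.float64(0.604), 0.2399)]
(-0.26, -0.245) [(np.float64(0.54), 0.2102), (np.float64(0.548), 0.2142), (np.float64(0.556), 0.2265), (np.float64(0.564), 0.2299), (np.float64(0.572), 0.2325), (np.float64(0.58), 0.2348), (np.float64(0.588), 0.2369), (np.float64(0.596), 0.2389), (np.float64(0.604), 0.2403), (np.float64(0.612), 0.2417), (np.float64(0.62), 0.2427), (np.float64(0.636), 0.2163)]
time: 9.07
tool_pos: [0.5989, -0.2768, 0.2069]
ee_rot: [-3.139, 0.002, 1.105]
wrist_force: [0.3, 0.2, 1.4]
width: 0.0005
[ 0.5989 -0.2768  0.2069] [0.2613 0.1915 1.3538]
(-0.312, -0.295) [(np.float64(0.54), 0.2271), (np.float64(0.548), 0.2239), (np.float64(0.556), 0.2251), (np.float64(0.564), 0.2276), (np.float64(0.572), 0.2296), (np.float64(0.58), 0.2312), (np.float64(0.588), 0.2326), (np.float64(0.596), 0.2339), (np.float64(0.604), 0.2352)]
(-0.26, -0.245) [(np.float64(0.54), 0.2098), (np.float64(0.548), 0.2143), (np.float64(0.556), 0.2253), (np.float64(0.564), 0.228), (np.float64(0.572), 0.2296), (np.float64(0.58), 0.2315), (np.float64(0.588), 0.2328), (np.float64(0.596), 0.2341), (np.float64(0.604), 0.2351), (np.float64(0.612), 0.2358), (np.float64(0.62), 0.2362), (np.float64(0.628), 0.2171)]
```

```bash
python3 -m inch '0 0 0.1 0 1; 0 0 0.2 0 1; 0 0 0.3 0 1; 0 0 0.4 0 1; 0 0 0.4 0 1'; python3 prof.py;  python3 -m inch '0 0 0.1 0 1; 0 0 0.2 0 1; 0 0 0.2 0 1'; python3 prof.py
```

```text
time: 9.53
tool_pos: [0.5987, -0.2767, 0.2027]
ee_rot: [-3.138, 0.002, 1.105]
wrist_force: [0.3, 0.9, 0.1]
width: 0.0002
[ 0.5987 -0.2767  0.2027] [0.2957 0.8956 0.0695]
(-0.312, -0.295) [(np.float64(0.54), 0.227), (np.float64(0.548), 0.2234), (np.float64(0.556), 0.2242), (np.float64(0.564), 0.2263), (np.float64(0.572), 0.2276), (np.float64(0.58), 0.2286), (np.float64(0.588), 0.2297), (np.float64(0.596), 0.2305), (np.float64(0.604), 0.2311)]
(-0.26, -0.245) [(np.float64(0.54), 0.2096), (np.float64(0.548), 0.2141), (np.float64(0.556), 0.224), (np.float64(0.564), 0.2264), (np.float64(0.572), 0.2277), (np.float64(0.58), 0.2288), (np.float64(0.588), 0.2296), (np.float64(0.596), 0.2305), (np.float64(0.604), 0.2309), (np.float64(0.612), 0.2312), (np.float64(0.62), 0.2311), (np.float64(0.628), 0.2171)]
time: 9.83
tool_pos: [0.5986, -0.2767, 0.2005]
ee_rot: [-3.138, 0.002, 1.105]
wrist_force: [-0.3, -0.5, -0.4]
width: 0.0002
[ 0.5986 -0.2767  0.2005] [-0.2999 -0.5232 -0.3946]
(-0.312, -0.295) [(np.float64(0.54), 0.2274), (np.float64(0.548), 0.2233), (np.float64(0.556), 0.2239), (np.float64(0.564), 0.2255), (np.float64(0.572), 0.2265), (np.float64(0.58), 0.2274), (np.float64(0.588), 0.2282), (np.float64(0.596), 0.2287), (np.float64(0.604), 0.229)]
(-0.26, -0.245) [(np.float64(0.54), 0.2103), (np.float64(0.548), 0.2143), (np.float64(0.556), 0.2236), (np.float64(0.564), 0.2254), (np.float64(0.572), 0.2265), (np.float64(0.58), 0.2274), (np.float64(0.588), 0.2281), (np.float64(0.596), 0.2286), (np.float64(0.604), 0.2287), (np.float64(0.612), 0.2287), (np.float64(0.62), 0.2283), (np.float64(0.628), 0.2171)]
```

```bash
python3 -m inch '0 0 0.1 0 1; 0 0 0.2 0 1; 0 0 0.2 0 1;0 0 0.2 0 1'; python3 prof.py;  python3 -m inch '0 0 0.1 0 1; 0 0 0.2 0 1; 0 0 0.2 0 1; 0 0 0.2 0 1'; python3 prof.py
```

```text
time: 10.22
tool_pos: [0.5983, -0.2767, 0.1983]
ee_rot: [-3.137, 0.002, 1.105]
wrist_force: [-0.8, -0.2, 0.7]
width: 0.0007
[ 0.5983 -0.2767  0.1983] [-0.8142 -0.2266  0.6756]
(-0.312, -0.295) [(np.float64(0.54), 0.2272), (np.float64(0.548), 0.2231), (np.float64(0.556), 0.2233), (np.float64(0.564), 0.2247), (np.float64(0.572), 0.2255), (np.float64(0.58), 0.226), (np.float64(0.588), 0.2266), (np.float64(0.596), 0.2269)]
(-0.26, -0.245) [(np.float64(0.54), 0.2091), (np.float64(0.548), 0.2143), (np.float64(0.556), 0.2231), (np.float64(0.564), 0.2246), (np.float64(0.572), 0.2253), (np.float64(0.58), 0.226), (np.float64(0.588), 0.2263), (np.float64(0.596), 0.2266), (np.float64(0.604), 0.2263), (np.float64(0.612), 0.2261), (np.float64(0.62), 0.2256), (np.float64(0.628), 0.2169)]
time: 10.6
tool_pos: [0.5984, -0.2767, 0.1966]
ee_rot: [-3.138, 0.002, 1.105]
wrist_force: [1.1, 1.1, 1.7]
width: 0.0007
[ 0.5984 -0.2767  0.1966] [1.1081 1.0807 1.693 ]
(-0.312, -0.295) [(np.float64(0.54), 0.2269), (np.float64(0.548), 0.2234), (np.float64(0.556), 0.223), (np.float64(0.564), 0.2241), (np.float64(0.572), 0.2248), (np.float64(0.58), 0.225), (np.float64(0.588), 0.2254), (np.float64(0.596), 0.2253), (np.float64(0.604), 0.2249)]
(-0.26, -0.245) [(np.float64(0.54), 0.2101), (np.float64(0.548), 0.2144), (np.float64(0.556), 0.2228), (np.float64(0.564), 0.224), (np.float64(0.572), 0.2245), (np.float64(0.58), 0.225), (np.float64(0.588), 0.2249), (np.float64(0.596), 0.2251), (np.float64(0.604), 0.2245), (np.float64(0.612), 0.2241), (np.float64(0.62), 0.2233), (np.float64(0.628), 0.2163)]
```

```bash
python3 -m inch '0 0 0.1 0 1; 0 0 0.1 0 1; 0 0 0.1 0 1'; python3 -m inch '0 0 0.1 0 1; 0 0 0.1 0 1; 0 0 0.1 0 1'; python3 prof.py
```

```text
time: 10.9
tool_pos: [0.5985, -0.2768, 0.1965]
ee_rot: [-3.139, 0.002, 1.105]
wrist_force: [0.2, 0.1, 4.1]
width: 0.0005
time: 11.15
tool_pos: [0.5985, -0.2768, 0.1965]
ee_rot: [-3.14, 0.002, 1.105]
wrist_force: [-0.9, 0.8, 5.9]
width: 0.0006
[ 0.5985 -0.2768  0.1965] [-0.9266  0.8025  5.8798]
(-0.312, -0.295) [(np.float64(0.54), 0.227), (np.float64(0.548), 0.2234), (np.float64(0.556), 0.2231), (np.float64(0.564), 0.2243), (np.float64(0.572), 0.2248), (np.float64(0.58), 0.2251), (np.float64(0.588), 0.2253), (np.float64(0.596), 0.2253), (np.float64(0.604), 0.2254)]
(-0.26, -0.245) [(np.float64(0.54), 0.2103), (np.float64(0.548), 0.2144), (np.float64(0.556), 0.2227), (np.float64(0.564), 0.224), (np.float64(0.572), 0.2245), (np.float64(0.58), 0.2249), (np.float64(0.588), 0.2249), (np.float64(0.596), 0.2251), (np.float64(0.604), 0.2246), (np.float64(0.612), 0.2241), (np.float64(0.62), 0.2233), (np.float64(0.628), 0.2162)]
```

```bash
python3 -m inch '0 0 -0.1 0 1; 0 0 -0.2 0 1; 0 0 -0.4 0 1; 0 0 -0.7 0 1; 0 0 -1 0 1;0 0 -1 0 1'; python3 prof.py; python3 -m inch '0 0 -1 0 1; 0 0 -2 0 1; 0 0 -3.5 0 1; 0 0 -5 0 1; 0 0 -7 0 1; 0 0 -9 0 1; 0 0 -11 0 1; 0 0 -13 0 1; 0 0 -13 0 1';  python3 prof.py
```

```text
time: 11.7
tool_pos: [0.5988, -0.2769, 0.2072]
ee_rot: [-3.14, 0.002, 1.105]
wrist_force: [0.5, -0.3, 0.4]
width: 0.0006
[ 0.5988 -0.2769  0.2072] [ 0.5256 -0.312   0.4118]
(-0.312, -0.295) [(np.float64(0.54), 0.2273), (np.float64(0.548), 0.2228), (np.float64(0.556), 0.2229), (np.float64(0.564), 0.2241), (np.float64(0.572), 0.2248), (np.float64(0.58), 0.2251), (np.float64(0.588), 0.2254), (np.float64(0.596), 0.2252), (np.float64(0.604), 0.2247), (np.float64(0.636), 0.2174)]
(-0.26, -0.245) [(np.float64(0.54), 0.2099), (np.float64(0.548), 0.2144), (np.float64(0.556), 0.2226), (np.float64(0.564), 0.2241), (np.float64(0.572), 0.2246), (np.float64(0.58), 0.2249), (np.float64(0.588), 0.225), (np.float64(0.596), 0.225), (np.float64(0.604), 0.2247), (np.float64(0.612), 0.224), (np.float64(0.62), 0.2233), (np.float64(0.628), 0.2172), (np.float64(0.636), 0.2161)]
time: 12.5
tool_pos: [0.5999, -0.2773, 0.3436]
ee_rot: [3.132, 0.003, 1.105]
wrist_force: [-0.0, -0.2, 1.8]
width: 0.0001
[ 0.5999 -0.2773  0.3436] [-0.023  -0.2052  1.7554]
(-0.312, -0.295) [(np.float64(0.54), 0.2264), (np.float64(0.548), 0.2177), (np.float64(0.556), 0.2229), (np.float64(0.564), 0.2242), (np.float64(0.572), 0.2248), (np.float64(0.58), 0.225), (np.float64(0.588), 0.2252), (np.float64(0.596), 0.2251), (np.float64(0.604), 0.2245), (np.float64(0.612), 0.2241), (np.float64(0.62), 0.2229), (np.float64(0.628), 0.2193), (np.float64(0.636), 0.2168)]
(-0.26, -0.245) [(np.float64(0.54), 0.2114), (np.float64(0.548), 0.2144), (np.float64(0.556), 0.2225), (np.float64(0.564), 0.224), (np.float64(0.572), 0.2244), (np.float64(0.58), 0.225), (np.float64(0.588), 0.225), (np.float64(0.596), 0.2251), (np.float64(0.604), 0.2243), (np.float64(0.612), 0.224), (np.float64(0.62), 0.2233), (np.float64(0.628), 0.2173), (np.float64(0.636), 0.217), (np.float64(0.644), 0.2173)]
```

```bash
python3 -m inch '0 -3 0 0 1; 0 -6.5 0 0 1; 0 -10 0 0 1; 0 -13.5 0 0 1; 0 -17 0 0 1; 0 -20 0 0 1; 0 -23 0 0 1; 0 -26 0 0 1; 0 -28 0 0 1; 0 -28 0 0 1; 0 -28 0 0 1'; python3 - <<'E'
from m import *
print(robot.get_obs()['qvel'])
for n in("scene","top"):
    p,d=robot.snapshot(n);cv2.imwrite(f"pics/{n}5.png",p);np.save(f"{n}5.npy",d)
try: meas(5,.222,.225)
except Exception as e: print(e)
a=cv2.imread("pics/scene5.png");b=cv2.imread("pics/top5.png")
cv2.imwrite("pics/m5.png",np.hstack([cv2.resize(a[120:300,140:380],(400,300)),cv2.resize(b[110:270,130:350],(400,300))]))
E
```

```text
time: 13.47
tool_pos: [0.3492, -0.1511, 0.339]
ee_rot: [3.134, 0.003, 1.105]
wrist_force: [0.9, -0.3, 0.4]
width: 0.0002
[-0.0017  0.053  -0.0201 -0.0011 -0.0084  0.0014]
top A button [ 0.4966 -0.2824  0.2291] 37 zmax [ 0.508  -0.2791  0.2397]
  lid 672 691 c [ 0.5711 -0.2783  0.2263] n [0.0378 0.0068 0.9993] tilt 0.038369897607004 yaw -2.9635594710878967 far [ 0.6433 -0.2739  0.2238]
top B button [0.5194 0.0488 0.21  ] 30 zmax [0.71   0.1366 0.2974]
  lid 448 604 c [0.613  0.0286 0.2518] n [-0.585   0.2707  0.7646] tilt 0.700429006060093 yaw -0.4333622643888325 far [0.7134 0.1226 0.2934]
ring 444 [ 0.4182 -0.4128] [ 0.6562 -0.1848] ((0.5492870807647705, -0.3136318325996399), 0.13348305225372314)
scene A button [ 0.4996 -0.2793  0.2313] 10 zmax [ 0.5397 -0.2773  0.2358]
  lid 155 163 c [ 0.5743 -0.2829  0.2272] n [0.0535 0.0139 0.9985] tilt 0.05527297936293463 yaw -2.887961619225495 far [ 0.6428 -0.279   0.2229]
scene B button [0.521  0.0471 0.211 ] 61 zmax [0.7181 0.1397 0.3277]
  lid 842 1174 c [0.6159 0.0347 0.2531] n [-0.6071  0.2822  0.7429] tilt 0.7334755755067656 yaw -0.4351954684940197 far [0.7196 0.1299 0.3045]
ring 431 [ 0.4736 -0.3539] [ 0.6056 -0.1842] ((0.5404555797576904, -0.26905012130737305), 0.0922592505812645)
```

View pics/m5.png

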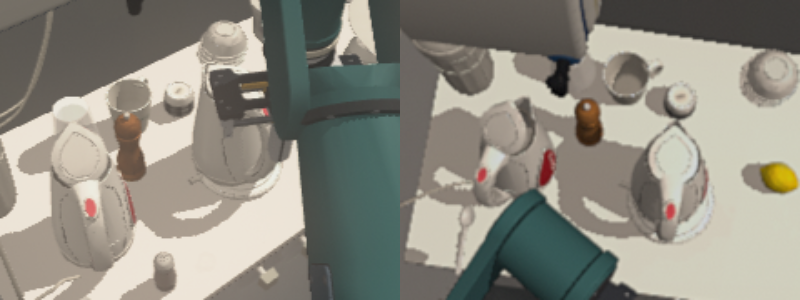

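```bash
python3 -m inch '0 0 0 0 1; 0 0 0 0 1; 0 0 0 0 1'; python3 -c "
from bench import robot
print(robot.close_job())"
```

```text
time: 13.82
tool_pos: [0.3507, -0.1519, 0.3376]
ee_rot: [3.138, 0.002, 1.105]
wrist_force: [-0.4, -0.2, 0.0]
width: 0.0
the job is handed in; nothing more can be done
None
```

The lid of the kettle on the power base is shut. I pressed it down slowly with the closed fingertips until it met its hard stop, at about 6 N, then withdrew upwards and back. The job was handed in at 13.8 s.

**Last checks:**
- **Lid:** its free end is at (0.643, −0.274, 0.224), level with the hinge line and where I had predicted it would be when shut. It stayed there after the fingers left.
- **Kettle on the base:** its red button is within about 1 mm of where it started in the top view. The scene view put it 4 mm off, but the arm was hiding most of the button there (10 pixels seen).
- **Drying kettle:** its position and lid tilt (about 0.7 rad) read the same as before, within measurement noise.
- **Other things:** they look unmoved by eye. I did not measure them. The arm hid the salt shaker in the top view, but it stands in place in the scene view.

**Disagreements:**
- **Tip depth:** while pressing, the reported fingertip height was about 25 to 29 mm below the lid surface the camera saw, so in the pictures the fingers appear to sink into the lid. I took the end of the press from the lid surface and the rise in force instead.
- **Lid height:** the shut lid's top reads 0.225 to 0.227 m, against the 0.229 m worked out from the description.

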